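# Brush out the cup mould and crate it

## Task

Brush out the cup mould leaning in the steel cradle before it is stored: take the thick brush from the rack and give the bore two full strokes, each one right down to the mould's floor and back up to the mouth, with the mould staying in its cradle. Then hang the brush back in its hanger, and stand the mould upright in the empty cell of the wooden crate, leaving the other moulds, the thin brush and the tweezers and matchbox on the bench where they are.

Things in the scene. Friction and masses are not known exactly. Their poses are not given: they have to be found in the camera images.
- mould: Dark cast-iron cup mould, a plain round cup: 58 mm outside, 95 mm tall, bore 42 mm wide, 83 mm deep (wall 8, floor 12 mm), 0.5 kg. Origin: centre of its underside; z along its axis to the open mouth. Loose; leans in the cradle, axis 30 deg from vertical, mouth up and towards the robot; held to 60 mm from the underside, free all round above that; comes out along its axis.
- cradle_seat (a point): Point of the fixed steel cradle where the centre of the mould's underside sits, 52 mm above the bench. x horizontal, away from the robot; z up. The cradle is a foot plate 150 x 100 mm with a sloping seat and a V of angle iron on the robot's side of the mould; the seated mould's axis points along (-sin 30, 0, cos 30) in these axes.
- brush: Thick brush, rigid, round, 195 mm long, 0.14 kg. Origin at the tip of its head, z along it to the handle. Bristle head 0 to 62 mm, 41 mm wide (solid to 36 mm, nose tapering to 18 mm); stem 8 mm thick; brass collar 30 mm wide, 5 mm thick, underside at 120 mm; wooden handle 22 mm thick from 125 to 195 mm. Starts hanging upright, handle up, by its collar in one of the rack's two hangers.
- brush_tip (a point): The bottom tip of the thick brush (same as the origin of brush).
- brush_collar (a point): Centre of the underside of the thick brush's collar, 120 mm from the tip.
- thin_brush: The thin brush in the other hanger: same length, collar and stem, head only 20 mm across, handle 20 mm thick. Not to be used. Origin at its tip, z towards its handle.
- rack: Fixed wooden rack; upright board 200 mm wide, top 157 mm above the bench. x horizontal, from the hangers to the board (away from the robot), y left along it. Two fork hangers stand out to -x at y = +45 and -45 mm: tines 10 to 64 mm in front of the origin, slot 14 mm wide, open to -x, tine tops at z = 157 mm with a 5 mm high lip at the ends. Lift a brush over the lip, then draw it out to -x.
- slot_left (a point): Seat of the left (+y) hanger, where the centre of a hung brush's collar underside rests: at tine-top height, 40 mm in front of the rack's origin; the collar has about 5 mm of play to the front and 12 mm to the back. Axes as rack.
- slot_right (a point): The same for the right (-y) hanger.
- free_cell (a point): Centre of the floor of the empty middle cell of the crate (7 mm above the bench). The crate is a fixed light-wood box 284 x 100 mm, walls 50 mm high, with three cells in a row, each 85 x 86 mm inside. Site x lies along the row (roughly away from the robot), y across it, z up. A fixed blowpipe lies on rests, up to 90 mm high, across the bench between cradle and crate.
- dip_mould: Dark iron mould 71 mm wide and 85 mm tall in the crate cell nearest the robot; origin under its centre. To be left alone.
- optic_mould: Pale brass fluted mould 80 mm wide and 66 mm tall in the crate cell farthest from the robot; origin under its centre. To be left alone.
- tweezers: Steel tweezers 212 x 28 x 11 mm lying on the bench near its front edge, to be left alone.
- matchbox: Matchbox 36 x 62 x 15 mm lying on the bench near its front edge, to be left alone.

How it is judged:
By the outcome, as a careful person would: the job done as asked, in the order asked, and still so for the second after the job is handed in, with the robot touching nothing.
It also fails if it takes over 72 s, if anything falls off the work surface, if the arm or the gripper's body presses on something with over 40 N, if the wrist force passes 120 N, or if a joint passes its speed limit or range.

## Robot

A 7-joint arm with a two-finger parallel gripper is mounted at the origin on a cart in front of the work surface, level with it; the furniture and walls round the work are solid. World frame = base frame: x ahead of the robot, y to its left, z up, the work surface at z = 0. Lengths are in m, angles in rad, forces in N, time in s.
With the tool pointing down it reaches from about 0.375 to 0.925 m from the base axis. Payload 3.1 kg.
Tool frame: the origin (TCP) lies at the very end of the fingers, on their centre line; the grasp point (between the pads) lies 19 mm behind it (robot.pinch_z is the z of the grasp point in the tool frame, in m); z points along the fingers, y is the line along which they close (so a half turn about z gives the same grasp; the last joint's range is limited). The gripper opens to 85 mm and grips with 20 to 120 N. Pads are 22 mm wide; open, the fingers measure 114 mm over their backs; the gripper's body (76 mm by 85 mm) begins 54 mm behind the grasp point. The pads swing forward as they close: fully open they stand 13 mm farther back than shut.
Start: joints at [-1.396, 0.383, 0.044, 1.598, -0.018, 1.161, -0.05], TCP at [0.175, 0.626, 0.231] pointing down, gripper open.
Joint ranges: [-2.61, 2.61], [-0.41, 2.15], [-1.48, 1.57], [0, 2.5], [-1.57, 4.71], [0.05, 1.97], [-2.85, 2.85]. Speed limits (rad/s): [2.79, 2.79, 3.14, 3.14, 3.14, 3.14, 3.14].

## Interface

Orientations are given as a rotation vector (axis times angle).
In Python, from rig import robot gives the robot as it stands.
- The arm moves only by the shell command python3 steer.py [OPENING] [FORCE], which reads ROWS from standard input. ROWS is a JSON list of rows, 1 to 12 of them, each written [[dx, dy, dz], [rx, ry, rz]]: dx, dy, dz in m, then a rotation vector rx, ry, rz in rad; each row shifts and turns the commanded pose from where the row before left it, along the tool's axes as they then stand; what a row does not reach is not made up. A row lasts 1/12 s, in which the tool goes at most 0.0417 m and 0.125 rad, less where a joint would pass 70% of its speed; a pose out of reach is approached as far as the arm can. OPENING is the finger opening in m, set as the command begins (- or left out keeps the last). The fingers move at their own pace and stop on an object; FORCE is the grip in N (left out, the last holds). Time passes only in rows, so rows that do not move let the fingers close. It prints the time, the measured TCP pose, the force, the opening and the grip force at its end. Input that does not fit is refused with a message, and nothing moves.
- robot.state(): the state, without advancing time (a new reading comes with each control period).
- robot.camera(name): name is "scene" or "side" or "wrist"; returns a dict with "img" (480x640x3 uint8, blue, green, red), "fx", "fy", "cx", "cy" (pixels), "position" and "attitude" of the camera in the world. Camera axes: x right, y down, z forward; pixel columns grow to the right and rows downward; lengths in m; the calibration is good to about 2 mm. A picture is of the moment at which its call begins. There is no depth.
- robot.close_job(): hands the job in; it is judged then, once.
The state is a dict: "time_s": time; "qpos": joint angles; "qvel": joint speeds; "joint_efforts": joint torques, N m; "tcp_pos": TCP position; "orientation": TCP orientation; "contact_force": force on the tool from outside, world axes, zero at the start; "moment": the same for the moment, N m; "grip_width": finger opening in m; "grasp_force": force on a finger pad.
Only numpy, scipy, OpenCV 4.12 (cv2) and the standard library are available. Lean on these libraries where they do the work, as an engineer would, in place of code of your own. Each camera call takes 0.05 s, during which the arm holds its last target. There are 200 camera calls.

## Working session

There is one attempt and no reset: what is moved stays moved. The work goes in short steps, Python scripts to look and compute and a shell command to move; the robot and the scene stay as the last step left them, time stands still between calls to the robot, and variables do not carry over. Pictures are saved under pics/ and viewed, at most 10 in all, crops included, and the job is handed in when it is done.

```bash
ls; mkdir -p pics; python3 - <<'E'
from rig import robot
import cv2
for n in ("scene","side"):
    c=robot.camera(n); cv2.imwrite(f"pics/{n}0.png",c["img"]); print(n,c["fx"],c["fy"],c["cx"],c["cy"],c["position"],c["attitude"])
print(robot.state(), robot.pinch_z)
E
```

```text
pics
rig.py
steer.py
  3 rig.py
  5 steer.py
  8 total
scene 591.7937136850198 591.7937136850198 309.080538075281 238.77359311811188 [-0.11582219 -1.07858716  1.03795404] [-2.12353436  0.55168684 -0.31506695]
side 618.439694523598 618.439694523598 317.48982419279014 241.27362714411976 [ 0.00577894 -0.85745654  0.95408372] [-2.18624666  0.6061688  -0.28976645]
{'time_s': 0.1, 'qpos': array([-1.39580777,  0.38376093,  0.04385647,  1.59940343, -0.01788479,
        1.16120741, -0.04987369]), 'qvel': array([-1.17634099e-03, -9.38284500e-04,  8.31183005e-05, -4.27676202e-03,
       -2.78476243e-04,  2.05383751e-03,  4.69007742e-04]), 'joint_efforts': array([ 2.59606619e-03, -4.34725320e+01,  1.02908067e+00, -2.50455111e+01,
        1.07765474e-02,  5.47538046e-03,  1.23109263e-05]), 'tcp_pos': array([0.17490989, 0.62514291, 0.23001439]), 'orientation': array([-0.42699696, -3.11225665,  0.00373801]), 'contact_force': array([-0.06673703,  0.13195302, -0.98254263]), 'moment': array([ 0.0319086 , -0.01902509,  0.05014749]), 'grasp_force': 0.0, 'grip_width': 0.08519385426591954} -0.0187
```
View pics/scene0.png

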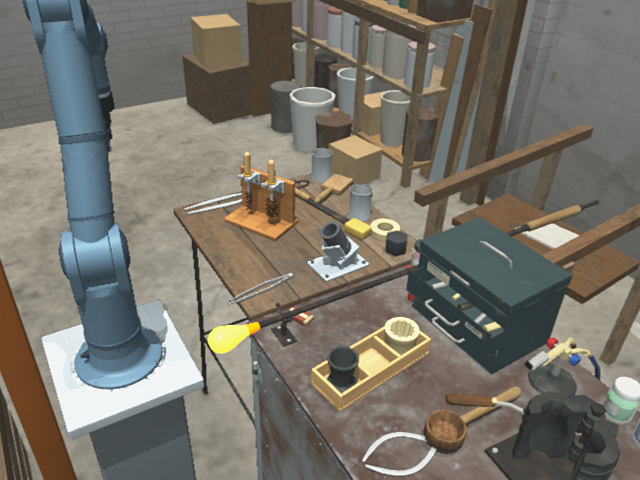

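View pics/side0.png

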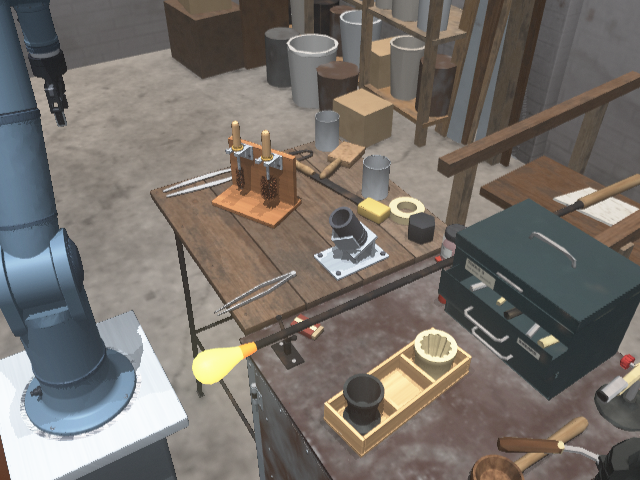

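The scene shows: the rack at about (265,190), with the thicker brush in its right-hand hanger; the cradle at (338,250); and the crate at (372,370) with the middle cell empty. In the side view these are the rack (257,170), cradle (350,245) and crate (398,385). I'll magnify them.

```bash
cat > h.py <<'E'
import numpy as np, cv2
from scipy.spatial.transform import Rotation as R
def RM(v): return R.from_rotvec(v).as_matrix()
def ray(c,u,v):
    d=RM(c["attitude"])@np.array([(u-c["cx"])/c["fx"],(v-c["cy"])/c["fy"],1]); return np.array(c["position"]),d/np.linalg.norm(d)
def onz(c,u,v,z):
    p,d=ray(c,u,v); return p+d*(z-p[2])/d[2]
def proj(c,P):
    q=(np.atleast_2d(P)-c["position"])@RM(c["attitude"]); return q[:,:2]/q[:,2:]*[c["fx"],c["fy"]]+[c["cx"],c["cy"]]
def tri(cs,uv):
    A=np.zeros((3,3));b=np.zeros(3)
    for c,(u,v) in zip(cs,uv):
        p,d=ray(c,u,v);M=np.eye(3)-np.outer(d,d);A+=M;b+=M@p
    return np.linalg.solve(A,b)
def save(name):
    from rig import robot; import pickle
    c=robot.camera(name); return c
E
python3 - <<'E'
import cv2,numpy as np,pickle
from rig import robot
cs={n:robot.camera(n) for n in("scene","side")}
pickle.dump(cs,open("cams.pkl","wb"))
s=cs["side"]["img"]
def cr(x,y,w,h,k): 
    im=cv2.resize(s[y:y+h,x:x+w],None,fx=k,fy=k,interpolation=cv2.INTER_CUBIC)
    for i in range(0,w,10): cv2.putText(im,str(x+i),(i*k,8),0,.3,(0,255,255)); cv2.line(im,(i*k,10),(i*k,14),(0,255,255))
    for i in range(10,h,10): cv2.putText(im,str(y+i),(0,i*k+3),0,.3,(0,255,255)); cv2.line(im,(20,i*k),(24,i*k),(0,255,255))
    return im
out=np.zeros((600,800,3),np.uint8)
a=cr(205,110,100,120,4); out[:480,:400]=a
b=cr(305,195,100,90,4); out[:360,400:800]=b
cv2.imwrite("pics/z1.png",out[:480])
cv2.imwrite("pics/z2.png",cr(315,315,165,145,4))
E
```

View pics/z1.png

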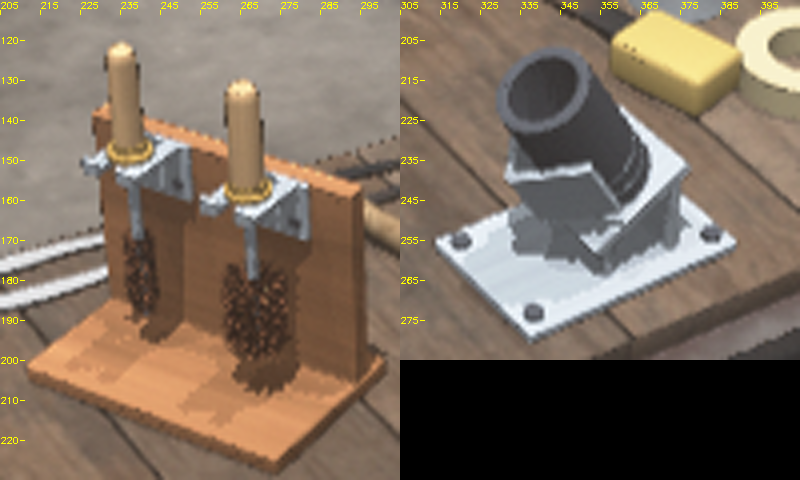

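View pics/z2.png

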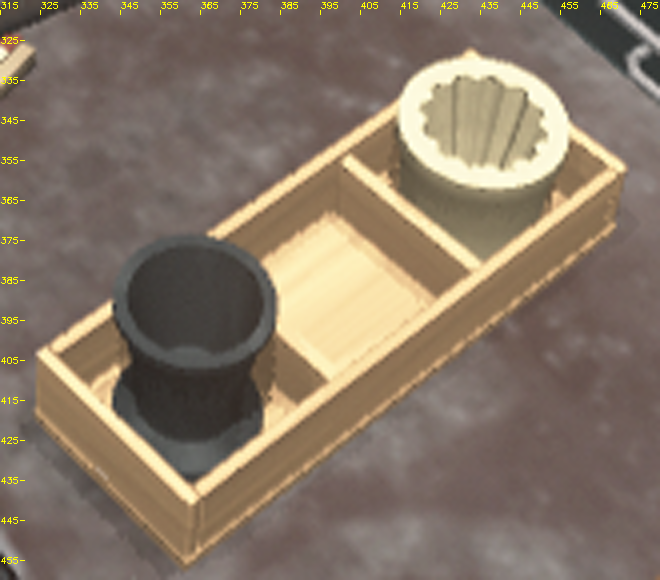

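Thick brush: right hanger, handle top at (265.5,132), collar at about (267,158). Mould mouth centre at about (341,217); cradle plate corners (314,255), (338,280), (389,255). Crate rim corners (325,404), (363,439), (470.5,357).

```bash
python3 - <<'E'
import pickle; from h import *
np.set_printoptions(precision=4,suppress=True)
c=pickle.load(open("cams.pkl","rb"))["side"]
n=np.linalg.norm
print("handle top",onz(c,265.5,132,.232),"collar",onz(c,267.2,158,.162), "thin top",onz(c,235.3,122,.232))
a,b=onz(c,228.75,136.3,.157),onz(c,295.5,156.8,.157);print("board",a,b,n(a-b),np.degrees(np.arctan2(*(a-b)[1::-1])))
for nm,q,z in(("rackbase",[(212,202.5),(274.5,227.5),(301,200.5)],.012),("cradle",[(314.25,255),(338.25,280),(389,255)],.006),("crate",[(325,403.75),(363.25,439.25),(470.5,356.75)],.05)):
    p=np.array([onz(c,*k,z) for k in q]);e1=p[0]-p[1];e2=p[2]-p[1]
    print(nm,p[:,:2].tolist(),n(e1),n(e2),np.degrees(np.arctan2(e1[1],e1[0])),np.degrees(np.arctan2(e2[1],e2[0])),"ctr",(p[0]+p[2])/2)
print("mouth",onz(c,340.75,217.5,.1343))
E
```

```text
handle top [0.5709 0.3205 0.232 ] collar [0.5702 0.318  0.162 ] thin top [0.5306 0.4021 0.232 ]
board [0.5377 0.4716 0.157 ] [0.636  0.2947 0.157 ] 0.2024033715191061 119.06152467671089
rackbase [[0.45073599660117275, 0.4176736002600794], [0.5410059265971212, 0.23888368722464448], [0.655178745986901, 0.30560957956193535]] 0.20028602863078546 0.1322413603817618 116.788929974242 30.30324832329078 ctr [0.553  0.3616 0.012 ]
cradle [[0.5752928970307383, 0.10339374059626849], [0.5771323451376396, 0.0005450193563680816], [0.7271194111050501, 0.012297069181454345]] 0.10286516917801052 0.15044677009694712 91.02462506713842 4.480186016123996 ctr [0.6512 0.0578 0.006 ]
crate [[0.35889093358164326, -0.2969407687074813], [0.37639303384260164, -0.39005530443316894], [0.649866103599607, -0.34765349657562605]] 0.09474513326263781 0.27674073280221667 100.6452877191596 8.81349134026232 ctr [ 0.5044 -0.3223  0.05  ]
mouth [0.6139 0.0532 0.1343]
```

```bash
cat >> h.py <<'E'
def down(az,tilt=0,tdir=0):
    """tool z down, tool y at azimuth az deg; then tilted so the back leans by tilt deg toward azimuth tdir"""
    a=np.radians(az);M=np.array([[-np.sin(a),np.cos(a),0],[np.cos(a),np.sin(a),0],[0,0,-1]])
    t=np.radians(tdir); return RM(np.radians(tilt)*np.array([-np.sin(t),np.cos(t),0]))@M
def go(P,M=None):
    from rig import robot
    s=robot.state();C=RM(s["orientation"]);np.set_printoptions(precision=4,suppress=True)
    print("t",s["time_s"],"tcp",s["tcp_pos"],"F",s["contact_force"],"w",s["grip_width"],"grip",s["grasp_force"],"q",s["qpos"])
    d=np.array(P)-s["tcp_pos"]; print("shift(now axes)",C.T@d)
    if M is not None: print("turn",R.from_matrix(C.T@M).as_rotvec(),"shift(after-turn axes)",M.T@d)
E
python3 -c "
from h import *
go([.55,.308,.33],down(28))"
```

```text
t 0.2 tcp [0.175  0.6254 0.2304] F [-0.6229 -0.6271  0.099 ] w 0.08531385094113013 grip 0.0 q [-1.3958  0.3835  0.0438  1.599  -0.0179  1.1612 -0.0499]
shift(now axes) [-0.4467 -0.2048 -0.0993]
turn [-0.0016  0.0007  0.8093] shift(after-turn axes) [-0.4563  0.1821 -0.0996]
```

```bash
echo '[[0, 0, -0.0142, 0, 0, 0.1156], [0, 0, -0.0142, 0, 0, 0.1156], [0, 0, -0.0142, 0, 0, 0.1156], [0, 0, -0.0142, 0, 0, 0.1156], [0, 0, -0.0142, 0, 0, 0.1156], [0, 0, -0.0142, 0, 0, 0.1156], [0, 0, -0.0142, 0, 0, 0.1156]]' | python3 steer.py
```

```text
refused: ROWS must be rows with the three-number parts in brackets of their own. Nothing was moved.
```

I used the wrong layout. The manual says rows with the three-number parts in brackets of their own; once more.

```bash
echo '[[[0, 0, -0.0142], [0, 0, 0.1156]], [[0, 0, -0.0142], [0, 0, 0.1156]], [[0, 0, -0.0142], [0, 0, 0.1156]], [[0, 0, -0.0142], [0, 0, 0.1156]], [[0, 0, -0.0142], [0, 0, 0.1156]], [[0, 0, -0.0142], [0, 0, 0.1156]], [[0, 0, -0.0142], [0, 0, 0.1156]]]' | python3 steer.py
echo '[[[-0.038, 0.0152, 0], [0, 0, 0]], [[-0.038, 0.0152, 0], [0, 0, 0]], [[-0.038, 0.0152, 0], [0, 0, 0]], [[-0.038, 0.0152, 0], [0, 0, 0]], [[-0.038, 0.0152, 0], [0, 0, 0]], [[-0.038, 0.0152, 0], [0, 0, 0]], [[-0.038, 0.0152, 0], [0, 0, 0]], [[-0.038, 0.0152, 0], [0, 0, 0]], [[-0.038, 0.0152, 0], [0, 0, 0]], [[-0.038, 0.0152, 0], [0, 0, 0]], [[-0.038, 0.0152, 0], [0, 0, 0]], [[-0.038, 0.0152, 0], [0, 0, 0]]]' | python3 steer.py
python3 - <<'E'
from h import *; from rig import robot; import pickle
go([.5705,.319,.33],down(28))
c=robot.camera("wrist");pickle.dump(c,open("w1.pkl","wb"));cv2.imwrite("pics/w1.png",c["img"]);print(c["position"],c["attitude"],c["fx"])
E
```

```text
time_s: 0.78
tcp_pos: [0.175, 0.6257, 0.331]
orientation: [1.625, 2.688, -0.001]
contact_force: [-0.7, 0.0, -0.2]
grip_width: 0.0855
grasp_force: 0.0
time_s: 1.78
tcp_pos: [0.5513, 0.3075, 0.3306]
orientation: [-1.617, -2.693, -0.0]
contact_force: [1.4, 0.5, -0.2]
grip_width: 0.0852
grasp_force: 0.0
t 1.7833 tcp [0.5513 0.3075 0.3306] F [ 1.4009  0.5297 -0.2338] w 0.08518902685726484 grip 0.0 q [-0.9292  0.2958  0.4461  1.5412 -0.1301  1.3342  0.0196]
shift(now axes) [0.0011 0.0223 0.0006]
turn [-0.0001 -0.0003  0.0005] shift(after-turn axes) [0.0011 0.0223 0.0006]
[0.5198 0.3659 0.4737] [2.7966 0.6979 0.0925] 403.50708767773114
```

View pics/w1.png

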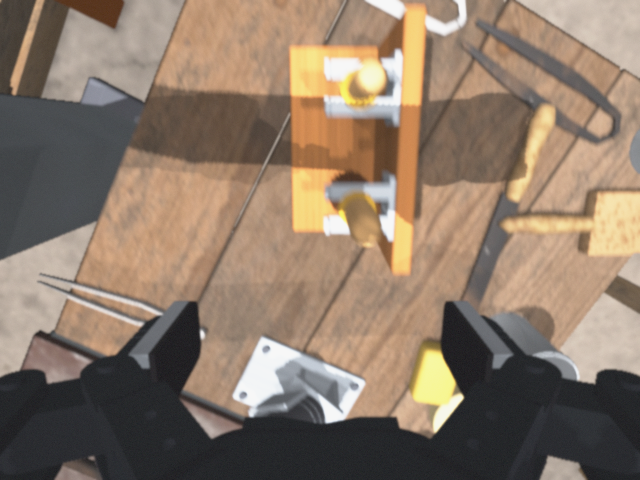

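```bash
python3 - <<'E'
from h import *; import pickle
np.set_printoptions(precision=4,suppress=True)
c=pickle.load(open("w1.pkl","rb"))
print(RM(c["attitude"]))
print("top",onz(c,365.5,230,.230),"thin",onz(c,372.5,75,.230),"collar",onz(c,356,208,.162))
print("tine mid",onz(c,360,208,.157),"tine2",onz(c,360,86.5,.157))
p=[onz(c,*k,.157) for k in((404,3),(426,3),(411,274),(393,274))]
print(p)
for k in((290,46),(293,232)):print(onz(c,*k,.01))
print("thin proj",proj(c,[[.5305,.402,.232],[.5709,.3205,.232]]))
# handle colour mask
hsv=cv2.cvtColor(c["img"],cv2.COLOR_BGR2HSV)
print("cradle corners",[onz(c,*k,.008) for k in((266,338),(365,381),(233,396))])
E
```

```text
[[ 0.8828  0.4534  0.1228]
 [ 0.4698 -0.8518 -0.2319]
 [-0.0005  0.2624 -0.9649]]
top [0.5727 0.3258 0.23  ] thin [0.5316 0.4058 0.23  ] collar [0.5721 0.3266 0.162 ]
tine mid [0.5758 0.3274 0.157 ] tine2 [0.531  0.4066 0.157 ]
[array([0.5311, 0.469 , 0.157 ]), array([0.5448, 0.4763, 0.157 ]), array([0.6407, 0.2988, 0.157 ]), array([0.6275, 0.2918, 0.157 ])]
[0.4513 0.4257 0.01  ]
[0.5459 0.2471 0.01  ]
thin proj [[367.7629  79.9972]
 [359.0272 236.7777]]
cradle corners [array([0.579 , 0.1055, 0.008 ]), array([0.7222, 0.1103, 0.008 ]), array([0.5778, 0.0073, 0.008 ])]
```

The wrist view shows the thick brush's handle top at (366,230) and collar at (356,208). The side estimate differs by about 7 mm, so I'll re-check at rest and against the scene camera.

```bash
python3 - <<'E'
from h import *; from rig import robot; import pickle
np.set_printoptions(precision=4,suppress=True)
go([.5725,.325,.33],down(28))
cs={n:robot.camera(n) for n in("wrist","scene","side")};pickle.dump(cs,open("c2.pkl","wb"))
go([.5725,.325,.33],down(28))
o=pickle.load(open("w1.pkl","rb"))
print(o["position"],cs["wrist"]["position"],np.abs(o["img"].astype(int)-cs["wrist"]["img"]).mean())
for n,c in cs.items():
    hsv=cv2.cvtColor(c["img"],cv2.COLOR_BGR2HSV)
    m=cv2.inRange(hsv,(5,130,90),(16,255,255))
    cn=max(cv2.findContours(m,0,2)[0],key=cv2.contourArea)
    h=cv2.approxPolyDP(cv2.convexHull(cn),2.5,True)[:,0]
    print(n,cv2.contourArea(cn),[(p.tolist(),onz(c,*p,.157)[:2],onz(c,*p,.010)[:2]) for p in h])
a=cs["scene"];im=a["img"].copy()
out=[]
for n in("scene","side"):
    c=cs[n];im=c["img"].copy();k=5
    u,v=proj(c,[.58,.32,.12])[0].astype(int);x,y=u-40,v-55
    z=cv2.resize(im[y:y+110,x:x+80],None,fx=k,fy=k,interpolation=cv2.INTER_CUBIC)
    for P,col in(((.5725,.326),(255,0,255)),((.5705,.319),(255,255,0))):
        for q in proj(c,[[*P,.162],[*P,.232]]): cv2.circle(z,tuple(((q+.5-[x,y])*k).astype(int)),3,col,-1)
    out.append(z)
cv2.imwrite("pics/cmp.png",np.hstack(out))
E
```

```text
t 1.8333 tcp [0.5592 0.2969 0.3308] F [ 5.7159 -5.8878  0.3282] w 0.08582435067866435 grip 0.0 q [-0.9218  0.2986  0.4578  1.5393 -0.1246  1.3317  0.0222]
shift(now axes) [0.019  0.0247 0.0006]
turn [ 0.003   0.0094 -0.014 ] shift(after-turn axes) [0.0186 0.025  0.0008]
t 1.9833 tcp [0.5515 0.3067 0.3303] F [-0.8183  0.1957 -0.5803] w 0.08562531611916281 grip 0.0 q [-0.9292  0.296   0.4472  1.5417 -0.1296  1.3342  0.0154]
shift(now axes) [0.0065 0.0271 0.0003]
turn [-0.0006  0.0005 -0.0048] shift(after-turn axes) [0.0063 0.0271 0.0003]
[0.5198 0.3659 0.4737] [0.5276 0.3567 0.4732] 19.161133897569446
wrist 8987.5 [([418, 5], array([0.552 , 0.4604]), array([0.5633, 0.5086])), ([408, 226], array([0.6269, 0.3198]), array([0.673 , 0.3027])), ([288, 190], array([0.5279, 0.3019]), array([0.5281, 0.2764])), ([285, 78], array([0.49  , 0.3749]), array([0.4725, 0.3833]))]
scene 5401.0 [([0, 266], array([-0.1857,  0.2687]), array([-0.1974,  0.4935])), ([74, 479], array([-0.1516, -0.4002]), array([-0.1576, -0.287 ])), ([44, 479], array([-0.1941, -0.3767]), array([-0.2072, -0.2595])), ([0, 370], array([-0.227 , -0.0889]), array([-0.2456,  0.0763]))]
side 476.0 [([300, 200], array([0.5543, 0.1294]), array([0.6554, 0.3114])), ([273, 225], array([0.46  , 0.0794]), array([0.5437, 0.2522])), ([251, 217], array([0.4326, 0.1287]), array([0.5113, 0.3106])), ([264, 205], array([0.4767, 0.1537]), array([0.5636, 0.3402])), ([280, 200], array([0.516 , 0.1523]), array([0.6102, 0.3386]))]
```

View pics/cmp.png

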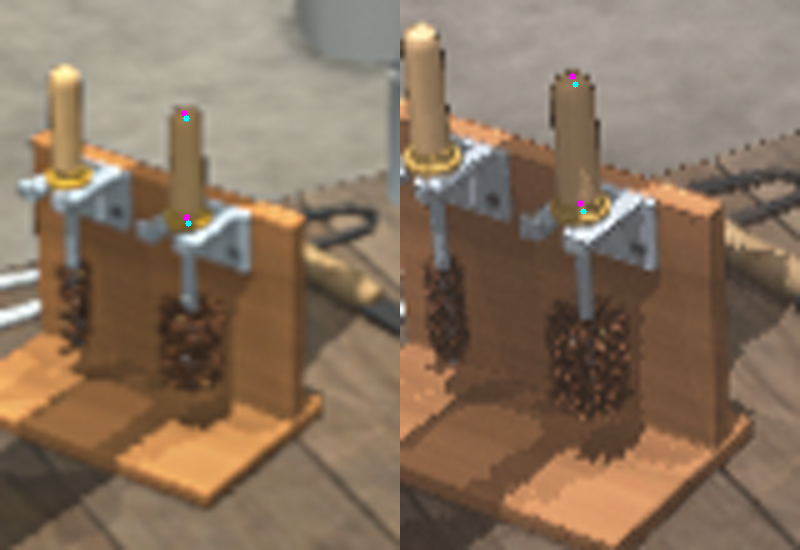

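Cyan (the side estimate) sits on the handle axis in both views; the wrist pictures were taken before the arm had settled. I'll move above the brush, hold, then check.

```bash
echo '[[[0.0, 0.012, 0], [0, 0, 0]], [[0, 0.012, 0], [0, 0, 0]], [[0, 0, 0], [0, 0, 0]], [[0, 0, 0], [0, 0, 0]], [[0, 0, 0], [0, 0, 0]], [[0, 0, 0], [0, 0, 0]]]' | python3 steer.py
python3 - <<'E'
from h import *; from rig import robot; import pickle
go([.571,.3195,.18],down(28))
c=robot.camera("wrist");pickle.dump(c,open("w3.pkl","wb"));print(c["position"])
go([.571,.3195,.18],down(28))
out=c["img"].copy()
for P,col in(((.571,.3195,.232),(255,0,255)),((.571,.3195,.162),(255,255,0))):
    q=proj(c,P)[0];print(q);cv2.circle(out,tuple(q.astype(int)),2,col,-1)
cv2.imwrite("pics/w3.png",out)
E
```

```text
time_s: 2.48
tcp_pos: [0.5704, 0.3209, 0.3306]
orientation: [-1.615, -2.693, 0.0]
contact_force: [-0.3, -0.7, -0.1]
grip_width: 0.0858
grasp_force: 0.0
t 2.4833 tcp [0.5704 0.3209 0.3306] F [-0.3298 -0.6689 -0.1268] w 0.08577789313273382 grip 0.0 q [-0.9146  0.3459  0.4449  1.4805 -0.1507  1.3497  0.0307]
shift(now axes) [-0.0016 -0.      0.1506]
turn [-0.0007 -0.0005  0.0016] shift(after-turn axes) [-0.0015 -0.0001  0.1506]
[0.539  0.3792 0.4738]
t 2.5333 tcp [0.5707 0.3206 0.3307] F [-0.5978 -0.3117  0.6136] w 0.0854333799895487 grip 0.0 q [-0.9144  0.3458  0.4453  1.4804 -0.1507  1.3496  0.0307]
shift(now axes) [-0.0012 -0.0002  0.1507]
turn [-0.0004 -0.0004  0.001 ] shift(after-turn axes) [-0.0011 -0.0002  0.1507]
[321.1707 242.5524]
[321.126  218.6192]
```

View pics/w3.png

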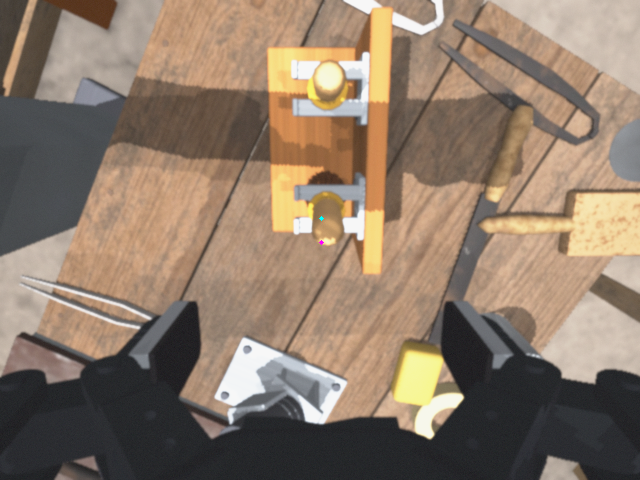

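```bash
python3 - <<'E'
from h import *; import pickle
np.set_printoptions(precision=4,suppress=True)
w=pickle.load(open("w3.pkl","rb"));s=pickle.load(open("c2.pkl","rb"))["side"]; a=pickle.load(open("c2.pkl","rb"))["scene"]
print(s["position"],a["position"])
def rep(n,pw,ps):
    P=tri([w,s],[pw,ps]);print(n,P,"res",proj(w,P)[0]-pw,proj(s,P)[0]-ps)
rep("cradle L",(245,337),(314.25,255)); rep("cradle F",(214,397),(338.25,280))
rep("base L",(268,48),(212,202)); rep("base F",(273,231),(274.5,226))
rep("handle",(328,229),(265.5,132)); rep("thin",(329,77),(235.3,122))
rep("board R front",(364,272),(295,157))
from rig import robot
t=robot.state();M=RM(t["orientation"])
print("tips",proj(w,[t["tcp_pos"]+M@[0,y,-.013] for y in(-.0427,.0427)]), "cam in tool",M.T@(np.array(w["position"])-t["tcp_pos"]))
E
```

```text
[ 0.0058 -0.8575  0.9541] [-0.1158 -1.0786  1.038 ]
cradle L [0.575  0.1049 0.0045] res [0.5341 0.611 ] [-0.417   0.1437]
cradle F [0.577  0.0028 0.0035] res [0.7065 0.849 ] [-0.6079  0.2445]
base L [0.4519 0.4256 0.0087] res [1.0088 1.5498] [-0.679 -0.096]
base F [0.5447 0.2492 0.0081] res [0.7826 0.8996] [-0.5555  0.1067]
handle [0.5727 0.3277 0.2276] res [1.6123 1.8261] [-0.6203  0.1696]
thin [0.5307 0.4061 0.2302] res [1.4401 2.1083] [-0.5698 -0.0147]
board R front [0.629  0.2936 0.157 ] res [3.8702 4.1872] [-1.7657  0.7581]
tips [[201.4422 324.6132]
 [442.4955 324.7757]] cam in tool [ 0.0667 -0.0004 -0.143 ]
```

```bash
python3 -c "
from h import *
go([.572,.327,.248],down(28))"; echo '[[[0.003, 0.002, 0.04], [0, 0, 0]], [[0.002, 0.002, 0.04], [0, 0, 0]], [[0, 0, 0], [0, 0, 0]], [[0, 0, 0], [0, 0, 0]], [[0, 0, 0], [0, 0, 0]]]' | python3 steer.py
python3 - <<'E'
from h import *; from rig import robot; import pickle
c=robot.camera("wrist");pickle.dump(c,open("w4.pkl","wb"))
go([.572,.327,.18],down(28))
q=proj(c,[[.572,.327,.232],[.572,.327,.162],[.572,.327,.157]]);print(q)
out=c["img"].copy()
for k in q: cv2.circle(out,tuple(k.astype(int)),2,(255,0,255),-1)
cv2.imwrite("pics/w4.png",out[100:400,150:500])
E
```

```text
t 2.5333 tcp [0.5707 0.3206 0.3307] F [-0.5978 -0.3117  0.6136] w 0.0854333799895487 grip 0.0 q [-0.9144  0.3458  0.4453  1.4804 -0.1507  1.3496  0.0307]
shift(now axes) [0.005  0.0042 0.0827]
turn [-0.0004 -0.0004  0.001 ] shift(after-turn axes) [0.005  0.0042 0.0827]
time_s: 2.95
tcp_pos: [0.5734, 0.3268, 0.2526]
orientation: [1.617, 2.692, 0.003]
contact_force: [0.1, 0.1, 1.2]
grip_width: 0.0857
grasp_force: 0.0
t 3.0 tcp [0.5744 0.3271 0.2539] F [-0.8226 -0.1347  0.3685] w 0.08560746670310845 grip 0.0 q [-0.908   0.4037  0.4307  1.5649 -0.1766  1.2067  0.0429]
shift(now axes) [ 0.001  -0.0025  0.0739]
turn [ 0.0049 -0.0002 -0.0002] shift(after-turn axes) [ 0.001  -0.0021  0.0739]
[[318.6977 285.9656]
 [318.9995 242.4029]
 [319.0147 240.201 ]]
```

View pics/w4.png

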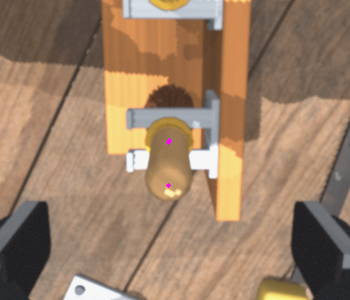

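The picture has the handle top at crop (169,179) and collar at (169,142), within 2-3 mm of the marks. Now descend and grip.

```bash
echo '[[[0.002, -0.002, 0.028], [0, 0, 0]], [[0, 0, 0.027], [0, 0, 0]], [[0, 0, 0.026], [0, 0, 0]], [[0, 0, 0], [0, 0, 0]], [[0, 0, 0], [0, 0, 0]]]' | python3 steer.py; echo '[[[0, 0, 0], [0, 0, 0]], [[0, 0, 0], [0, 0, 0]], [[0, 0, 0], [0, 0, 0]], [[0, 0, 0], [0, 0, 0]], [[0, 0, 0], [0, 0, 0]], [[0, 0, 0], [0, 0, 0]]]' | python3 steer.py 0 80
python3 - <<'E'
from h import *
go([.572,.328,.172],down(28))
E
```

```text
time_s: 3.42
tcp_pos: [0.5705, 0.3276, 0.171]
orientation: [1.618, 2.693, 0.001]
contact_force: [0.1, 0.1, 0.4]
grip_width: 0.0851
grasp_force: 0.0
time_s: 3.92
tcp_pos: [0.5709, 0.328, 0.171]
orientation: [1.617, 2.692, 0.004]
contact_force: [0.3, -0.2, 4.1]
grip_width: 0.0203
grasp_force: 77.9
t 3.9167 tcp [0.5709 0.328  0.171 ] F [ 0.2758 -0.1642  4.119 ] w 0.02030523267490937 grip 77.91166126728058 q [-0.8957  0.475   0.4089  1.6475 -0.2102  1.06    0.0645]
shift(now axes) [-0.0005  0.001  -0.001 ]
turn [ 0.0026 -0.0003  0.0002] shift(after-turn axes) [-0.0005  0.001  -0.001 ]
```

```bash
echo '[[[0, 0, -0.008], [0, 0, 0]], [[0, 0, -0.006], [0, 0, 0]], [[0, -0.01, 0], [0, 0, 0]], [[0, -0.025, 0], [0, 0, 0]], [[0, -0.03, 0], [0, 0, 0]], [[0, -0.03, -0.02], [0, 0, 0]], [[0, -0.02, -0.04], [0, 0, 0]], [[0, 0, -0.04], [0, 0, 0]], [[0, 0, -0.04], [0, 0, 0]], [[0, 0, 0], [0, 0, 0]], [[0, 0, 0], [0, 0, 0]]]' | python3 steer.py
python3 - <<'E'
from h import *; from rig import robot; import pickle
a=3;tilt=30
ax=np.array([-np.sin(np.radians(30))*np.cos(np.radians(a)),-np.sin(np.radians(30))*np.sin(np.radians(a)),np.cos(np.radians(30))])
mouth=np.array([.614,.056,.1343]);M=down(a,30,180+a);print("toolz",M[:,2],"ax",ax)
go(mouth+ax*(.134+.05),M)
E
```

```text
time_s: 4.83
tcp_pos: [0.4713, 0.2748, 0.3248]
orientation: [1.617, 2.691, 0.011]
contact_force: [-0.6, -0.1, -1.9]
grip_width: 0.0201
grasp_force: 78.7
toolz [ 0.49931477  0.02616798 -0.8660254 ] ax [-0.49931477 -0.02616798  0.8660254 ]
t 4.8333 tcp [0.4713 0.2748 0.3248] F [-0.6    -0.1395 -1.8637] w 0.020133514157805205 grip 78.70047390460968 q [-1.0114  0.1066  0.4438  1.758  -0.0492  1.2801 -0.0675]
shift(now axes) [-0.2214 -0.0603  0.0303]
turn [-0.5084 -0.1176  0.425 ] shift(after-turn axes) [-0.226   0.0182  0.0465]
```

```bash
echo '[[[-0.037, -0.01, 0], [0, 0, 0]], [[-0.037, -0.01, 0], [0, 0, 0]], [[-0.037, -0.01, 0], [0, 0, 0]], [[-0.037, -0.01, 0], [0, 0, 0]], [[-0.037, -0.01, 0], [0, 0, 0]], [[-0.037, -0.01, 0], [0, 0, 0]], [[0, 0, 0], [-0.0847, -0.0196, 0.0708]], [[0, 0, 0], [-0.0847, -0.0196, 0.0708]], [[0, 0, 0], [-0.0847, -0.0196, 0.0708]], [[0, 0, 0], [-0.0847, -0.0196, 0.0708]], [[0, 0, 0], [-0.0847, -0.0196, 0.0708]], [[0, 0, 0], [-0.0847, -0.0196, 0.0708]]]' | python3 steer.py
echo '[[[0, 0, 0], [0, 0, 0]], [[0, 0, 0], [0, 0, 0]], [[0, 0, 0], [0, 0, 0]], [[0, 0, 0], [0, 0, 0]]]' | python3 steer.py
python3 - <<'E'
from h import *; from rig import robot; import pickle
a=3;M=down(a,30,180+a);ax=-M[:,2]
mouth=np.array([.614,.056,.1343])
go(mouth+ax*(.134+.05),M)
cs={n:robot.camera(n) for n in("wrist","side","scene")};pickle.dump(cs,open("c5.pkl","wb"))
out=[]
for n in cs:
    c=cs[n];im=c["img"].copy()
    u,v=proj(c,mouth)[0];k=2 if n=="wrist" else 5;h=120 if n=="wrist" else 48
    x,y=int(u)-h,int(v)-h
    im=cv2.copyMakeBorder(im,200,200,200,200,0);z=cv2.resize(im[y+200:y+200+2*h,x+200:x+200+2*h],(400,400),interpolation=cv2.INTER_CUBIC)
    s=200/h;print(n,"origin",x,y,"scale",s)
    e=[mouth+.021*(np.cos(t)*M[:,0]+np.sin(t)*M[:,1]) for t in np.linspace(0,6.28,40)]
    for q in proj(c,np.array(e)): cv2.circle(z,tuple(((q+.5-[x,y])*s).astype(int)),1,(255,0,255),-1)
    out.append(z)
cv2.imwrite("pics/m5.png",cv2.resize(np.hstack([np.hstack(out[:2])]),(800,400)))
cv2.imwrite("pics/m5b.png",out[2])
E
```

```text
time_s: 5.83
tcp_pos: [0.5193, 0.0491, 0.3188]
orientation: [1.885, 1.982, 0.521]
contact_force: [0.4, -0.8, -2.2]
grip_width: 0.0203
grasp_force: 78.9
time_s: 6.17
tcp_pos: [0.5222, 0.0496, 0.3217]
orientation: [1.881, 1.985, 0.52]
contact_force: [0.2, 0.2, -0.5]
grip_width: 0.0204
grasp_force: 78.9
t 6.1667 tcp [0.5222 0.0496 0.3217] F [ 0.2409  0.1922 -0.5157] w 0.020362656912059532 grip 78.89096081256866 q [-0.7149 -0.288   0.4082  2.1734  0.3478  0.7534 -0.4354]
shift(now axes) [ 0.0017 -0.0139  0.0244]
turn [-0.0062  0.0046  0.0031] shift(after-turn axes) [ 0.0016 -0.014   0.0243]
wrist origin 186 84 scale 1.6666666666666667
side origin 292 168 scale 4.166666666666667
scene origin 280 182 scale 4.166666666666667
```

View pics/m5.png

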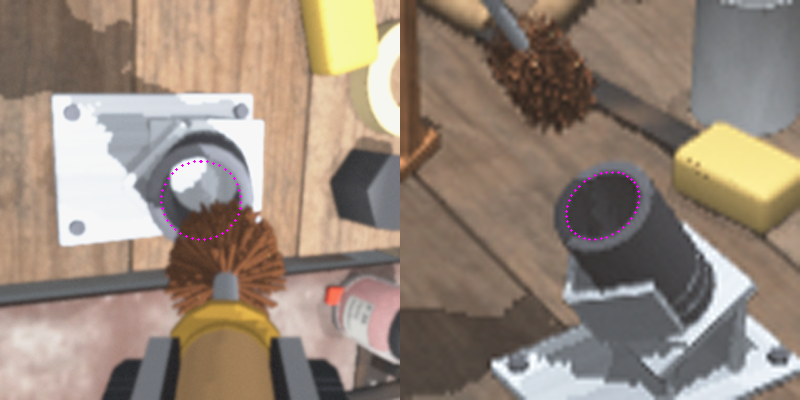

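The wrist crop shows the mouth rim centred about 3 px left of and 5 px above my mark (crop (198,195)). The side mark fits. Now I'll check the brush's offset in the grip.

```bash
python3 - <<'E'
from h import *; import pickle
np.set_printoptions(precision=1,suppress=True)
cs=pickle.load(open("c5.pkl","rb"))
T=np.array([.5222,.0496,.3217]);M=RM(np.array([1.881,1.985,.52]))
c=cs["wrist"]
for b in(0,31,62,100,120): print(b,[proj(cs[n],T+M[:,2]*(.134-b/1000))[0] for n in cs])
# brown bristle mask
for n in cs:
    c=cs[n];hsv=cv2.cvtColor(c["img"],cv2.COLOR_BGR2HSV);m=cv2.inRange(hsv,(4,70,20),(14,255,150))
    u,v=proj(c,T+M[:,2]*(.134-.031))[0];R0=90 if n=="wrist" else 22
    k=np.zeros_like(m);cv2.circle(k,(int(u),int(v)),R0,255,-1);m&=k
    ys,xs=np.where(m>0);print(n,"bristles x",np.percentile(xs,[2,50,98]),"y",np.percentile(ys,[2,50,98]),len(xs))
    g=T+M[:,2]*(.134-.031)
    rim=np.array([T+M[:,2]*(.134-b)+.0205*(np.cos(t)*M[:,0]+np.sin(t)*M[:,1]) for b in(.012,.062) for t in np.linspace(0,6.28,30)])
    q=proj(c,rim);print("  pred",q.min(0),q.max(0))
E
```

```text
0 [array([320.7, 226.6]), array([331.6, 194.6]), array([322.3, 211.2])]
31 [array([320.7, 238. ]), array([325.8, 186.2]), array([317.7, 204. ])]
62 [array([320.7, 252.4]), array([319.7, 177.6]), array([313. , 196.7])]
100 [array([320.7, 276.4]), array([311.9, 166.5]), array([307.1, 187.3])]
120 [array([320.7, 293.2]), array([307.6, 160.5]), array([303.8, 182.3])]
wrist bristles x [287. 318. 356.] y [207. 238. 268.] 3164
  pred [283.9 200.7] [357.4 286.6]
side bristles x [305. 323. 340.] y [173. 189. 205.] 838
  pred [310.6 169.4] [338.3 199.5]
scene bristles x [307. 319. 327.] y [192.9 203.  217. ] 294
  pred [305.8 190.5] [327.7 214.7]
```

```bash
cat >> h.py <<'E'
A=3.;MB=down(A,30,180+A);AX=-MB[:,2];MOUTH=np.array([.613,.0575,.1343])
def depth(tipoff=.134):
    from rig import robot
    s=robot.state();d=s["tcp_pos"]-MOUTH;C=RM(s["orientation"])
    print("t %.2f tip depth mm %.1f lateral(tool x,y) mm"%(s["time_s"],-1e3*(d@AX-tipoff)),1e3*(MB.T@d)[:2],"F tool",MB.T@s["contact_force"],"grip",s["grasp_force"],"w",s["grip_width"],"turn",R.from_matrix(C.T@MB).as_rotvec())
E
python3 -c "
from h import *
go(MOUTH+AX*.144,MB); depth()"
```

```text
t 6.3167 tcp [0.5221 0.0498 0.3217] F [-0.5511 -0.1323 -0.8827] w 0.0199922931216025 grip 78.89185845851898 q [-0.7149 -0.2884  0.4076  2.1739  0.3484  0.753  -0.4368]
shift(now axes) [ 0.0032 -0.0144  0.064 ]
turn [-0.0057  0.0045  0.0028] shift(after-turn axes) [ 0.0029 -0.0147  0.0639]
t 6.32 tip depth mm -73.9 lateral(tool x,y) mm [-2.9064 14.7495] F tool [-0.1032 -0.924   0.4858] grip 78.89185845851898 w 0.0199922931216025 turn [-0.0057  0.0045  0.0028]
```

```bash
echo '[[[0.003, -0.0147, 0.02], [-0.0057, 0.0045, 0.0028]], [[0, 0, 0.03], [0, 0, 0]], [[0, 0, 0.014], [0, 0, 0]], [[0, 0, 0], [0, 0, 0]], [[0, 0, 0], [0, 0, 0]]]' | python3 steer.py>/dev/null; python3 - <<'E'
from h import *; from rig import robot; import pickle
np.set_printoptions(precision=2,suppress=True)
depth()
cs={n:robot.camera(n) for n in("wrist","side","scene")};pickle.dump(cs,open("c6.pkl","wb"))
t=robot.state();T=t["tcp_pos"];M=RM(t["orientation"])
out=[]
for n in("side","scene"):
    c=cs[n];u,v=proj(c,MOUTH+AX*.03)[0];x,y=int(u)-40,int(v)-50;k=5
    z=cv2.resize(c["img"][y:y+100,x:x+80],None,fx=k,fy=k,interpolation=cv2.INTER_CUBIC)
    th=np.linspace(0,6.28,40)
    for P,r,col in((MOUTH,.029,(255,0,255)),(MOUTH,.021,(255,0,255)),(T+M[:,2]*.134,.009,(255,255,0)),(T+M[:,2]*.072,.0205,(255,255,0))):
        for q in proj(c,np.array([P+r*(np.cos(a)*M[:,0]+np.sin(a)*M[:,1]) for a in th])): cv2.circle(z,tuple(((q+.5-[x,y])*k).astype(int)),1,col,-1)
    out.append(z)
cv2.imwrite("pics/c6.png",np.hstack(out))
E
```

```text
t 6.73 tip depth mm -9.4 lateral(tool x,y) mm [-0.1  -1.61] F tool [ 0.   -0.47  1.9 ] grip 78.78353118896484 w 0.020241095710665208 turn [-0.  0.  0.]
```

View pics/c6.png

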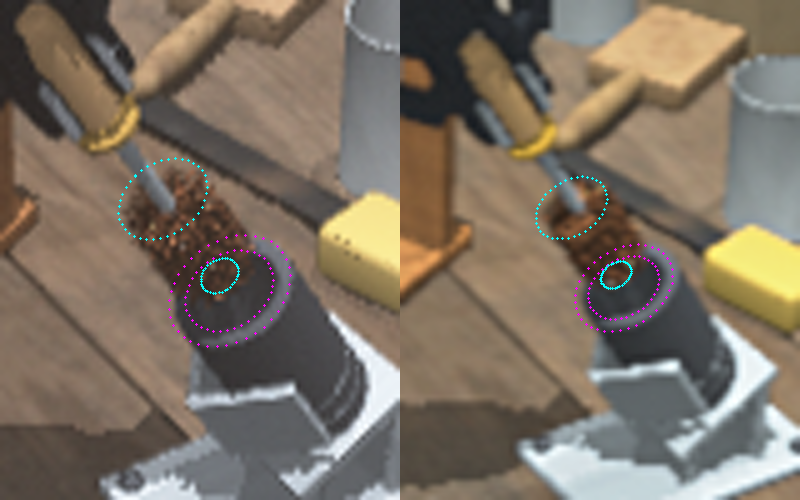

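The brush tip is on the bore axis to within 2 mm in both views. Insert gently.

```bash
echo '[[[0, 0.001, 0.012], [0, 0, 0]], [[0, 0, 0.012], [0, 0, 0]], [[0, 0, 0.012], [0, 0, 0]], [[0, 0, 0], [0, 0, 0]]]' | python3 steer.py>/dev/null; python3 -c "
from h import *
depth()"; echo '[[[0, 0, 0.012], [0, 0, 0]], [[0, 0, 0.012], [0, 0, 0]], [[0, 0, 0.01], [0, 0, 0]], [[0, 0, 0], [0, 0, 0]]]' | python3 steer.py>/dev/null; python3 -c "
from h import *
depth()"
```

```text
t 7.22 tip depth mm 26.5 lateral(tool x,y) mm [ 0.1966228  -0.67491269] F tool [-1.07148701 -1.28694336  0.51702313] grip 78.82034361362457 w 0.019998181486938604 turn [-1.14693343e-03 -2.81404107e-05  5.05877411e-04]
t 7.55 tip depth mm 60.2 lateral(tool x,y) mm [ 0.41714922 -0.63307475] F tool [ 0.73587679 -0.46834336  2.14645321] grip 78.81802976131439 w 0.020189267184240862 turn [-0.00119961 -0.00023158  0.00077438]
```

```bash
echo '[[[0, 0, 0.01], [0, 0, 0]], [[0, 0, 0.009], [0, 0, 0]], [[0, 0, 0], [0, 0, 0]]]' | python3 steer.py>/dev/null; python3 -c "
from h import *
depth()"; echo '[[[0, 0, 0.002], [0, 0, 0]], [[0, 0, 0.001], [0, 0, 0]], [[0, 0, 0], [0, 0, 0]]]' | python3 steer.py>/dev/null; python3 -c "
from h import *
depth()";  echo '[[[0, 0, 0.002], [0, 0, 0]], [[0, 0, 0], [0, 0, 0]]]' | python3 steer.py>/dev/null; python3 -c "
from h import *
depth()"
```

```text
t 7.80 tip depth mm 78.9 lateral(tool x,y) mm [ 0.52011081 -0.40782004] F tool [ 0.12214581 -0.71853092  0.93616128] grip 78.85647475719452 w 0.019804476380566486 turn [-0.00076522 -0.00064111  0.00047998]
t 8.05 tip depth mm 81.5 lateral(tool x,y) mm [0.36158273 0.05526627] F tool [ 0.44131472 -1.26312348  1.40085221] grip 78.85640501976013 w 0.019877977306896572 turn [ 6.63137534e-04 -1.09529378e-03  4.07548518e-05]
t 8.22 tip depth mm 83.4 lateral(tool x,y) mm [0.42128772 0.41696677] F tool [-0.32978879 -1.04472722 -5.26331874] grip 79.50455904006958 w 0.020500181270862165 turn [ 0.00082261 -0.00131449 -0.00019062]
```

```bash
echo '[[[0, 0, 0.001], [0, 0, 0]], [[0, 0, 0], [0, 0, 0]]]' | python3 steer.py>/dev/null; python3 -c "
from h import *
depth()"; echo '[[[0, 0, -0.012], [0, 0, 0]], [[0, 0, -0.012], [0, 0, 0]], [[0, 0, -0.013], [0, 0, 0]], [[0, 0, -0.013], [0, 0, 0]], [[0, 0, -0.013], [0, 0, 0]], [[0, 0, -0.013], [0, 0, 0]], [[0, 0, -0.012], [0, 0, 0]], [[0, 0, 0], [0, 0, 0]], [[0, 0, 0], [0, 0, 0]]]' | python3 steer.py>/dev/null; python3 -c "
from h import *
depth()"
```

```text
t 8.38 tip depth mm 83.5 lateral(tool x,y) mm [0.49755769 0.87713376] F tool [  1.01260612  -2.89152924 -18.19177026] grip 80.93637228012085 w 0.01988926941563274 turn [ 0.00049818 -0.00189828 -0.00083977]
t 9.13 tip depth mm -3.4 lateral(tool x,y) mm [0.22323959 0.17979633] F tool [ 0.92615349 -0.52549165  2.15057963] grip 79.03143882751465 w 0.020234071885595638 turn [ 0.00150762 -0.00166017 -0.00049801]
```

```bash
echo '[[[0, 0, 0.012], [0, 0, 0]], [[0, 0, 0.012], [0, 0, 0]], [[0, 0, 0.012], [0, 0, 0]], [[0, 0, 0.012], [0, 0, 0]], [[0, 0, 0.012], [0, 0, 0]], [[0, 0, 0.012], [0, 0, 0]], [[0, 0, 0.01], [0, 0, 0]], [[0, 0, 0.003], [0, 0, 0]], [[0, 0, 0.002], [0, 0, 0]], [[0, 0, 0], [0, 0, 0]]]' | python3 steer.py>/dev/null; python3 -c "
from h import *
depth()"
```

```text
t 9.97 tip depth mm 83.5 lateral(tool x,y) mm [-0.0744383  -0.70911056] F tool [  0.23113942  -3.41939258 -16.93686916] grip 80.86660981178284 w 0.020156005772536848 turn [-0.00311574 -0.00010302 -0.00050615]
```

```bash
echo '[[[0, 0, -0.012], [0, 0, 0]], [[0, 0, -0.013], [0, 0, 0]], [[0, 0, -0.013], [0, 0, 0]], [[0, 0, -0.013], [0, 0, 0]], [[0, 0, -0.013], [0, 0, 0]], [[0, 0, -0.013], [0, 0, 0]], [[0, 0, -0.02], [0, 0, 0]], [[0, 0, -0.03], [0, 0, 0]], [[0, 0, -0.03], [0, 0, 0]], [[0, 0, 0], [0, 0, 0]], [[0, 0, 0], [0, 0, 0]]]' | python3 steer.py>/dev/null; python3 - <<'E'
from h import *
depth()
M=down(28);go(np.array([.5709,.328,.171])-.115*M[:,1]+[0,0,.06],M)
E
```

```text
t 10.88 tip depth mm -74.2 lateral(tool x,y) mm [0.28952524 0.92472531] F tool [-0.27273761  0.26473388  2.25937404] grip 79.16393458843231 w 0.020222734840629367 turn [ 0.0032648  -0.0024504  -0.00091368]
t 10.8833 tcp [0.5098 0.0524 0.3151] F [ 1.3714 -0.2012 -1.8243] w 0.020222734840629367 grip 79.16393458843231 q [-0.7591 -0.3262  0.4278  2.2118  0.3922  0.7459 -0.4891]
shift(now axes) [ 0.2232 -0.0674  0.0587]
turn [ 0.519   0.1123 -0.4264] shift(after-turn axes) [0.2147 0.0683 0.0841]
```

```bash
echo '[[[0, 0, 0], [0.0865, 0.0187, -0.0711]], [[0, 0, 0], [0.0865, 0.0187, -0.0711]], [[0, 0, 0], [0.0865, 0.0187, -0.0711]], [[0, 0, 0], [0.0865, 0.0187, -0.0711]], [[0, 0, 0], [0.0865, 0.0187, -0.0711]], [[0, 0, 0], [0.0865, 0.0187, -0.0711]], [[0.0358, 0.0114, 0.014], [0, 0, 0]], [[0.0358, 0.0114, 0.014], [0, 0, 0]], [[0.0358, 0.0114, 0.014], [0, 0, 0]], [[0.0358, 0.0114, 0.014], [0, 0, 0]], [[0.0358, 0.0114, 0.014], [0, 0, 0]], [[0.0358, 0.0114, 0.014], [0, 0, 0]]]' | python3 steer.py>/dev/null;echo '[[[0, 0, 0], [0, 0, 0]], [[0, 0, 0], [0, 0, 0]], [[0, 0, 0], [0, 0, 0]]]' | python3 steer.py>/dev/null; python3 - <<'E'
from h import *; from rig import robot;import pickle
M=down(28);go(np.array([.5709,.328,.171])-.115*M[:,1]+[0,0,.014],M)
cs={n:robot.camera(n) for n in("wrist","side","scene")};pickle.dump(cs,open("c7.pkl","wb"))
# mould unchanged? compare mouth patch to initial
o=pickle.load(open("cams.pkl","rb"))
for n in("side","scene"):
    u,v=proj(cs[n],MOUTH)[0].astype(int);b=lambda i:cv2.cvtColor(i[v-16:v+34,u-22:u+32],6).astype(np.float32)
    print(n,cv2.phaseCorrelate(b(o[n]["img"]),b(cs[n]["img"])),np.abs(b(o[n]["img"])-b(cs[n]["img"])).mean())
E
```

```text
t 12.1333 tcp [0.4683 0.2727 0.2269] F [-0.4899 -0.0824 -1.1654] w 0.019941384680290487 grip 79.20901894569397 q [-1.1276  0.2054  0.5909  1.8815 -0.1241  1.0993 -0.    ]
shift(now axes) [0.0008 0.0018 0.0419]
turn [-0.0071  0.0038  0.0004] shift(after-turn axes) [0.0006 0.0015 0.0419]
side ((0.035135717925669496, 0.013760906831837616), 1.0155308781729804) 3.2518518
scene ((-0.05666987996683659, -0.0577342830963552), 1.0007597651305022) 3.2622223
```

```bash
echo '[[[0.0006, 0.0015, 0.021], [-0.0071, 0.0038, 0.0004]], [[0, 0, 0.021], [0, 0, 0]], [[0, 0.03, 0], [0, 0, 0]], [[0, 0.025, 0], [0, 0, 0]], [[0, 0.02, 0], [0, 0, 0]], [[0, 0, 0], [0, 0, 0]], [[0, 0, 0], [0, 0, 0]], [[0, 0, 0], [0, 0, 0]]]' | python3 steer.py; python3 - <<'E'
from h import *
M=down(28);go(np.array([.5709,.328,.171])+[0,0,.014],M)
E
```

```text
time_s: 12.95
tcp_pos: [0.5359, 0.3086, 0.1871]
orientation: [-1.621, -2.69, -0.005]
contact_force: [0.7, -0.8, -2.8]
grip_width: 0.0203
grasp_force: 79.3
t 12.95 tcp [0.5359 0.3086 0.1871] F [ 0.6934 -0.8079 -2.831 ] w 0.020264581662043608 grip 79.26624119281769 q [-1.0401  0.405   0.5675  1.7429 -0.248   1.0629  0.0982]
shift(now axes) [0.0008 0.0401 0.0022]
turn [ 0.0021 -0.0028 -0.0024] shift(after-turn axes) [0.0007 0.0401 0.0021]
```

```bash
echo '[[[0.0007, 0.015, 0], [0, 0, 0]], [[0, 0.015, 0], [0, 0, 0]], [[0, 0.01, 0], [0, 0, 0]], [[0, 0, 0], [0, 0, 0]], [[0, 0, 0], [0, 0, 0]], [[0, 0, 0.008], [0, 0, 0]], [[0, 0, 0.005], [0, 0, 0]], [[0, 0, 0], [0, 0, 0]], [[0, 0, 0], [0, 0, 0]]]' | python3 steer.py; python3 - <<'E'
from h import *
M=down(28);go(np.array([.5709,.328,.171]),M)
E
```

```text
time_s: 13.7
tcp_pos: [0.5695, 0.329, 0.173]
orientation: [-1.617, -2.69, -0.003]
contact_force: [0.4, -0.2, -1.0]
grip_width: 0.0199
grasp_force: 79.2
t 13.7 tcp [0.5695 0.329  0.173 ] F [ 0.3571 -0.248  -0.9663] w 0.019851055968572534 grip 79.18000996112823 q [-0.9997  0.4966  0.5498  1.651  -0.2905  1.0755  0.1239]
shift(now axes) [-0.0016  0.0008  0.002 ]
turn [ 0.0004 -0.0032 -0.0003] shift(after-turn axes) [-0.0016  0.0008  0.002 ]
```

```bash
echo '[[[-0.001, 0.0008, 0.002], [0, 0, 0]], [[0, 0, 0.001], [0, 0, 0]], [[0, 0, 0], [0, 0, 0]], [[0, 0, 0], [0, 0, 0]]]' | python3 steer.py - 40;  echo '[[[0, 0, 0], [0, 0, 0]], [[0, 0, 0], [0, 0, 0]], [[0, 0, 0], [0, 0, 0]], [[0, 0, 0], [0, 0, 0]], [[0, 0, 0], [0, 0, 0]]]' | python3 steer.py 0.06; echo '[[[0, 0, -0.015], [0, 0, 0]], [[0, 0, -0.03], [0, 0, 0]], [[0, 0, -0.04], [0, 0, 0]], [[0, 0, -0.04], [0, 0, 0]], [[0, 0, -0.03], [0, 0, 0]], [[0, 0, 0], [0, 0, 0]], [[0, 0, 0], [0, 0, 0]], [[0, 0, 0], [0, 0, 0]]]' | python3 steer.py;python3 - <<'E'
from h import *; from rig import robot; import pickle
np.set_printoptions(precision=4,suppress=True)
cs={n:robot.camera(n) for n in("wrist","side","scene")};pickle.dump(cs,open("c8.pkl","wb"))
o=pickle.load(open("c2.pkl","rb"))
for n in("side","scene"):
    u,v=proj(cs[n],[.571,.328,.232])[0].astype(int);b=lambda i:cv2.cvtColor(i[v-8:v+22,u-10:u+14],6).astype(np.float32)
    d=np.abs(b(o[n]["img"])-b(cs[n]["img"]));print(n,(u,v),cv2.phaseCorrelate(b(o[n]["img"]),b(cs[n]["img"])),d.mean())
    u,v=proj(cs[n],[.571,.328,.08])[0].astype(int);d=np.abs(b(o[n]["img"])-b(cs[n]["img"]));print(" head",d.mean())
M=down(93);go([.5,.1,.3],M)
E
```

```text
time_s: 14.03
tcp_pos: [0.572, 0.3291, 0.1712]
orientation: [-1.618, -2.692, -0.007]
contact_force: [-0.5, 0.0, -0.9]
grip_width: 0.02
grasp_force: 79.4
time_s: 14.45
tcp_pos: [0.5721, 0.3292, 0.1714]
orientation: [-1.618, -2.692, -0.007]
contact_force: [0.1, 0.6, 0.2]
grip_width: 0.0601
grasp_force: 0.0
time_s: 15.12
tcp_pos: [0.5714, 0.3284, 0.3257]
orientation: [-1.617, -2.691, -0.006]
contact_force: [-0.6, 0.8, -0.5]
grip_width: 0.06
grasp_force: 0.0
side (np.int64(264), np.int64(130)) ((-0.31878511681599164, 0.3679463427612113), 0.5349924345811208) 8.948611
 head 8.2277775
scene (np.int64(269), np.int64(161)) ((0.340481281981317, -0.6659997528978927), 0.6213474618064032) 11.451389
 head 9.251389
t 15.2667 tcp [0.5706 0.3282 0.3237] F [-0.1472  0.4318  0.3169] w 0.0595839291824527 grip 0.0 q [-1.0303  0.378   0.5965  1.4853 -0.2171  1.3454  0.0708]
shift(now axes) [-0.1684 -0.1694  0.0235]
turn [ 0.0004 -0.0031 -1.1346] shift(after-turn axes) [ 0.0824 -0.2242  0.0237]
```

```bash
cat >> h.py <<'E'
MG=down(A-90,30,180+A)
E
python3 - <<'E'
from h import *
print(MG[:,2]); go(MOUTH+AX*.16,MG)
M=down(A-90);go(MOUTH+AX*.16,M)
E
```

```text
[ 0.49931477  0.02616798 -0.8660254 ]
t 15.2667 tcp [0.5706 0.3282 0.3237] F [-0.1472  0.4318  0.3169] w 0.0595839291824527 grip 0.0 q [-1.0303  0.378   0.5965  1.4853 -0.2171  1.3454  0.0708]
shift(now axes) [-0.2252 -0.162   0.0505]
turn [-0.527   0.3332  1.9529] shift(after-turn axes) [-0.0703  0.2725  0.0181]
t 15.2667 tcp [0.5706 0.3282 0.3237] F [-0.1472  0.4318  0.3169] w 0.0595839291824527 grip 0.0 q [-1.0303  0.378   0.5965  1.4853 -0.2171  1.3454  0.0708]
shift(now axes) [-0.2252 -0.162   0.0505]
turn [-0.0035 -0.0004  2.007 ] shift(after-turn axes) [-0.0518  0.2725  0.0509]
```

```bash
echo '[[[-0.028, -0.02, 0], [0, 0, 0]], [[-0.028, -0.02, 0], [0, 0, 0]], [[-0.028, -0.02, 0], [0, 0, 0]], [[-0.028, -0.02, 0], [0, 0, 0]], [[-0.028, -0.02, 0], [0, 0, 0]], [[-0.028, -0.02, 0], [0, 0, 0]], [[-0.028, -0.02, 0], [0, 0, 0]], [[-0.028, -0.02, 0], [0, 0, 0]]]' | python3 steer.py 0.074 >/dev/null
echo '[[[0, 0, 0], [-0.031, 0.0196, 0.1149]], [[0, 0, 0], [-0.031, 0.0196, 0.1149]], [[0, 0, 0], [-0.031, 0.0196, 0.1149]], [[0, 0, 0], [-0.031, 0.0196, 0.1149]], [[0, 0, 0], [-0.031, 0.0196, 0.1149]], [[0, 0, 0], [-0.031, 0.0196, 0.1149]], [[0, 0, 0], [-0.031, 0.0196, 0.1149]], [[0, 0, 0], [-0.031, 0.0196, 0.1149]], [[0, 0, 0], [-0.031, 0.0196, 0.1149]]]' | python3 steer.py >/dev/null
echo '[[[0, 0, 0], [-0.031, 0.0196, 0.1149]], [[0, 0, 0], [-0.031, 0.0196, 0.1149]], [[0, 0, 0], [-0.031, 0.0196, 0.1149]], [[0, 0, 0], [-0.031, 0.0196, 0.1149]], [[0, 0, 0], [-0.031, 0.0196, 0.1149]], [[0, 0, 0], [-0.031, 0.0196, 0.1149]], [[0, 0, 0], [-0.031, 0.0196, 0.1149]], [[0, 0, 0], [-0.031, 0.0196, 0.1149]], [[0, 0, 0], [0, 0, 0]], [[0, 0, 0], [0, 0, 0]]]' | python3 steer.py
python3 - <<'E'
from h import *
go(MOUTH+AX*.07,MG)
E
```

```text
time_s: 17.52
tcp_pos: [0.5346, 0.0556, 0.3234]
orientation: [-3.02, -0.085, -0.81]
contact_force: [0.2, 0.2, 0.3]
grip_width: 0.0739
grasp_force: 0.0
t 17.5167 tcp [0.5346 0.0556 0.3234] F [0.159  0.2259 0.2581] w 0.07386613114681585 grip 0.0 q [-0.6047 -0.242   0.32    2.1497  0.2799  0.7242 -1.9517]
shift(now axes) [-0.0267  0.0023  0.1329]
turn [-0.0014 -0.0006  0.0032] shift(after-turn axes) [-0.0266  0.0022  0.133 ]
```

```bash
echo '[[[-0.009, 0.0008, 0.035], [0, 0, 0.0032]], [[-0.009, 0.0008, 0.035], [0, 0, 0]], [[-0.009, 0.0006, 0.033], [0, 0, 0]], [[0, 0, 0.03], [0, 0, 0]], [[0, 0, 0], [0, 0, 0]], [[0, 0, 0], [0, 0, 0]], [[0, 0, 0], [0, 0, 0]]]' | python3 steer.py>/dev/null
python3 - <<'E'
from h import *; from rig import robot; import pickle
go(MOUTH-AX*.038,MG)
c=robot.camera("wrist");pickle.dump(c,open("w9.pkl","wb"))
th=np.linspace(0,2*np.pi,72,endpoint=False)
for r in(.021,.029): 
    q=proj(c,np.array([MOUTH+r*(np.cos(a)*MG[:,0]+np.sin(a)*MG[:,1]) for a in th])); print(r,q.min(0),q.max(0))
g=cv2.cvtColor(c["img"],6);u,v=proj(c,MOUTH)[0].astype(int);print(u,v)
print("row",g[v,max(u-130,0):u+130:4].tolist());print("col",g[max(v-130,0):v+130:4,u].tolist())
E
```

```text
t 18.1 tcp [0.58   0.0558 0.1976] F [-0.5258  0.1523  0.8672] w 0.07395016066889676 grip 0.0 q [-0.6087  0.0284  0.4077  2.2155  0.1716  0.3815 -1.8684]
shift(now axes) [-0.0036  0.0002  0.1094]
turn [-0.0015 -0.005  -0.0039] shift(after-turn axes) [-0.003   0.      0.1094]
0.021 [282.653  222.0107] [357.8593 293.7657]
0.029 [268.3355 207.5321] [372.1917 306.6746]
320 258
row [164, 163, 168, 159, 158, 154, 152, 158, 153, 153, 152, 157, 158, 161, 159, 162, 154, 125, 110, 233, 128, 141, 142, 112, 64, 66, 68, 71, 73, 73, 72, 90, 121, 114, 101, 63, 50, 50, 52, 49, 50, 47, 89, 129, 133, 139, 237, 184, 157, 150, 145, 133, 141, 139, 134, 71, 70, 73, 72, 75, 119, 125, 132, 143, 152]
col [146, 167, 141, 153, 156, 150, 149, 157, 161, 161, 152, 199, 246, 246, 241, 124, 81, 84, 84, 84, 151, 149, 140, 128, 150, 150, 154, 213, 236, 238, 238, 239, 221, 67, 70, 79, 79, 78, 81, 78, 78, 103, 132, 78, 96, 127, 130, 129, 128, 137, 177, 238, 220, 100, 114, 128, 135, 136, 134, 124, 127, 141, 136, 128, 140]
```

Rim edges measured at u 268-372 and v 208-307 match the prediction to within 1 px. Descend and grip.

```bash
echo '[[[-0.003, 0, 0.025], [-0.0015, -0.005, -0.0039]], [[0, 0, 0.025], [0, 0, 0]], [[0, 0, 0.02], [0, 0, 0]], [[0, 0, 0], [0, 0, 0]], [[0, 0, 0], [0, 0, 0]]]' | python3 steer.py; python3 -c "
from h import *
go(MOUTH-AX*.038,MG)"
```

```text
time_s: 18.57
tcp_pos: [0.6122, 0.0578, 0.1358]
orientation: [-3.02, -0.078, -0.809]
contact_force: [-0.1, 0.2, 0.8]
grip_width: 0.0742
grasp_force: 0.0
t 18.5667 tcp [0.6122 0.0578 0.1358] F [-0.0741  0.2036  0.8242] w 0.07420744775505057 grip 0.0 q [-0.5322  0.2103  0.3615  2.1854 -0.0086  0.2399 -1.709 ]
shift(now axes) [-0.      0.0004  0.0397]
turn [-0.0007 -0.0001 -0.0008] shift(after-turn axes) [-0.      0.0004  0.0397]
```

```bash
echo '[[[0, 0, 0.015], [0, 0, 0]], [[0, 0, 0.015], [0, 0, 0]], [[0, 0, 0.01], [0, 0, 0]], [[0, 0, 0], [0, 0, 0]], [[0, 0, 0], [0, 0, 0]]]' | python3 steer.py; echo '[[[0, 0, 0], [0, 0, 0]], [[0, 0, 0], [0, 0, 0]], [[0, 0, 0], [0, 0, 0]], [[0, 0, 0], [0, 0, 0]], [[0, 0, 0], [0, 0, 0]]]' | python3 steer.py 0.04 100; python3 -c "
from h import *
go(MOUTH-AX*.038,MG)"
```

```text
time_s: 18.98
tcp_pos: [0.6318, 0.0588, 0.1009]
orientation: [-3.02, -0.078, -0.809]
contact_force: [-0.9, -0.6, -0.3]
grip_width: 0.0743
grasp_force: 0.0
time_s: 19.4
tcp_pos: [0.6314, 0.0586, 0.1017]
orientation: [-3.02, -0.077, -0.809]
contact_force: [-7.9, 0.1, 9.2]
grip_width: 0.057
grasp_force: 103.3
t 19.4 tcp [0.6314 0.0586 0.1017] F [-7.9374  0.1371  9.1888] w 0.05701191877848799 grip 103.25601518154144 q [-0.4527  0.3064  0.2886  2.1556 -0.0767  0.1726 -1.6472]
shift(now axes) [0.0003 0.0002 0.0005]
turn [-0.0007 -0.0001 -0.0013] shift(after-turn axes) [0.0003 0.0002 0.0005]
```

```bash
echo '[[[0, 0, -0.005], [0, 0, 0]], [[0, 0, -0.01], [0, 0, 0]], [[0, 0, -0.02], [0, 0, 0]], [[0, 0, -0.025], [0, 0, 0]], [[0, 0, -0.03], [0, 0, 0]], [[0, 0, -0.03], [0, 0, 0]], [[0, 0, -0.03], [0, 0, 0]], [[0, 0, 0], [0, 0, 0]], [[0, 0, 0], [0, 0, 0]]]' | python3 steer.py; python3 - <<'E'
from h import *; from rig import robot; import pickle
go([.504,-.323,.30],down(-81))
cs={n:robot.camera(n) for n in("side","scene")};pickle.dump(cs,open("c10.pkl","wb"))
c=cs["side"]
# crate: light wood mask corners in both
for n,c in cs.items():
    hsv=cv2.cvtColor(c["img"],cv2.COLOR_BGR2HSV);m=cv2.inRange(hsv,(14,50,90),(26,190,255))
    u,v=proj(c,[.504,-.322,.03])[0].astype(int);k=np.zeros_like(m);k[v-75:v+75,u-90:u+90]=255;m&=k
    m=cv2.morphologyEx(m,cv2.MORPH_CLOSE,np.ones((5,5)))
    cn=max(cv2.findContours(m,0,2)[0],key=cv2.contourArea)
    h=cv2.approxPolyDP(cv2.convexHull(cn),2.5,True)[:,0]
    print(n,cv2.contourArea(cn))
    for p in h: print(p,"z50",onz(c,*p,.05)[:2],"z0",onz(c,*p,0)[:2])
E
```

```text
time_s: 20.15
tcp_pos: [0.5549, 0.0549, 0.2296]
orientation: [-3.02, -0.077, -0.805]
contact_force: [-0.6, 0.5, -6.6]
grip_width: 0.0564
grasp_force: 110.4
t 20.15 tcp [0.5549 0.0549 0.2296] F [-0.609   0.5294 -6.5746] w 0.05643673505969167 grip 110.39326071739197 q [-0.6933 -0.0864  0.46    2.2322  0.2638  0.4854 -1.9465]
shift(now axes) [-0.0256  0.3746 -0.0969]
turn [ 0.0251 -0.5205 -0.1034] shift(after-turn axes) [-0.1094  0.3653 -0.0704]
side 7197.5
[451 335] z50 [ 0.6545 -0.2864] z0 [ 0.6904 -0.2548]
[471 356] z50 [ 0.6519 -0.3468] z0 [ 0.6877 -0.3185]
[468 372] z50 [ 0.6213 -0.3727] z0 [ 0.6553 -0.3459]
[360 457] z50 [ 0.3534 -0.4145] z0 [ 0.3726 -0.39  ]
[323 419] z50 [ 0.3396 -0.3219] z0 [ 0.358  -0.2923]
[326 401] z50 [ 0.3634 -0.2929] z0 [ 0.3832 -0.2617]
[421 331] z50 [ 0.6108 -0.2479] z0 [ 0.6442 -0.2142]
[433 327] z50 [ 0.6379 -0.2517] z0 [ 0.6728 -0.2182]
scene 4736.0
[417 323] z50 [ 0.6612 -0.2878] z0 [ 0.7005 -0.2478]
[430 338] z50 [ 0.6559 -0.3439] z0 [ 0.695  -0.3067]
[429 352] z50 [ 0.6244 -0.3788] z0 [ 0.6619 -0.3434]
[341 411] z50 [ 0.356  -0.4235] z0 [ 0.3798 -0.3903]
[311 384] z50 [ 0.3376 -0.3309] z0 [ 0.3605 -0.293 ]
[313 367] z50 [ 0.366  -0.2903] z0 [ 0.3904 -0.2504]
[390 318] z50 [ 0.6136 -0.2415] z0 [ 0.6506 -0.1991]
[403 316] z50 [ 0.6464 -0.251 ] z0 [ 0.685  -0.2091]
```

```bash
echo '[[[0, 0, -0.01], [0.005, -0.1041, -0.0207]], [[0, 0, -0.01], [0.005, -0.1041, -0.0207]], [[0, 0, -0.005], [0.005, -0.1041, -0.0207]], [[0, 0, 0], [0.005, -0.1041, -0.0207]], [[0, 0, 0], [0.005, -0.1041, -0.0207]], [[0, 0, 0], [0, 0, 0]], [[0, 0, 0], [0, 0, 0]]]' | python3 steer.py; python3 - <<'E'
from h import *
go([.508,-.319,.25],down(-81.3))
E
```

```text
time_s: 20.83
tcp_pos: [0.5469, 0.0541, 0.2491]
orientation: [3.126, 0.245, -0.002]
contact_force: [-0.5, -0.4, -6.9]
grip_width: 0.0567
grasp_force: 110.3
t 20.8333 tcp [0.5469 0.0541 0.2491] F [-0.4803 -0.4181 -6.9049] w 0.05665881609453265 grip 110.26128217577934 q [-0.6739  0.1907  0.5606  1.8434 -0.1046  1.1395 -1.4918]
shift(now axes) [-0.0966  0.3625  0.0014]
turn [0.006  0.0015 0.0047] shift(after-turn axes) [-0.0949  0.3629 -0.0009]
```

```bash
echo '[[[-0.0086, 0.033, 0], [0.006, 0.0015, 0.0047]], [[-0.0086, 0.033, 0], [0, 0, 0]], [[-0.0086, 0.033, 0], [0, 0, 0]], [[-0.0086, 0.033, 0], [0, 0, 0]], [[-0.0086, 0.033, 0], [0, 0, 0]], [[-0.0086, 0.033, 0], [0, 0, 0]], [[-0.0086, 0.033, 0], [0, 0, 0]], [[-0.0086, 0.033, 0], [0, 0, 0]], [[-0.0086, 0.033, 0], [0, 0, 0]], [[-0.0086, 0.033, 0], [0, 0, 0]], [[-0.0086, 0.033, 0], [0, 0, 0]]]' | python3 steer.py>/dev/null;  echo '[[[0, 0, 0], [0, 0, 0]], [[0, 0, 0], [0, 0, 0]], [[0, 0, 0], [0, 0, 0]], [[0, 0, 0], [0, 0, 0]]]' | python3 steer.py>/dev/null; python3 - <<'E'
from h import *; from rig import robot; import pickle
go([.508,-.319,.064],down(-81.3))
c=robot.camera("wrist");pickle.dump(c,open("w11.pkl","wb"))
hsv=cv2.cvtColor(c["img"],cv2.COLOR_BGR2HSV);m=cv2.inRange(hsv,(14,40,80),(28,200,255))
print("wood",m.mean())
m=cv2.morphologyEx(m,cv2.MORPH_CLOSE,np.ones((5,5)));cn=max(cv2.findContours(m,0,2)[0],key=cv2.contourArea)
h=cv2.approxPolyDP(cv2.convexHull(cn),4,True)[:,0]
for p in h: print(p,onz(c,*p,.05)[:2],onz(c,*p,.0)[:2])
a=np.radians(8.7);X=np.array([np.cos(a),np.sin(a),0]);Y=np.array([-np.sin(a),np.cos(a),0])
print("pred top corners",[proj(c,np.array([.508,-.319,.05])+sx*.142*X+sy*.05*Y)[0] for sx in(-1,1) for sy in(-1,1)])
E
```

```text
t 22.0833 tcp [ 0.5079 -0.3166  0.2497] F [-0.7604  0.7651 -6.0019] w 0.05714203928198508 grip 110.48900976777077 q [-0.128   0.3334  0.7623  1.7336 -0.2543  1.1765 -0.7104]
shift(now axes) [-0.0007  0.0035  0.1857]
turn [-0.0062 -0.0028  0.0023] shift(after-turn axes) [-0.0002  0.0023  0.1857]
wood 21.385302734375
[386  33] [ 0.6523 -0.3444] [ 0.6638 -0.3497]
[380 253] [ 0.4769 -0.3738] [ 0.4629 -0.3835]
[268 240] [ 0.4734 -0.2741] [ 0.4588 -0.2692]
[261  35] [ 0.6361 -0.249 ] [ 0.6453 -0.2404]
pred top corners [array([376.1456, 356.2221]), array([271.4364, 355.6663]), array([390.1942,  28.3885]), array([260.5889,  28.2698])]
```

```bash
echo '[[[-0.002, 0.003, 0.03], [-0.006, -0.0028, 0.0023]], [[0, 0, 0.03], [0, 0, 0]], [[0, 0, 0.03], [0, 0, 0]], [[0, 0, 0.03], [0, 0, 0]], [[0, 0, 0.025], [0, 0, 0]], [[0, 0, 0.02], [0, 0, 0]], [[0, 0, 0.012], [0, 0, 0]], [[0, 0, 0], [0, 0, 0]], [[0, 0, 0], [0, 0, 0]], [[0, 0, 0], [0, 0, 0]]]' | python3 steer.py; python3 - <<'E'
from h import *
go([.506,-.3195,.0645],down(-81.3))
E
```

```text
time_s: 22.97
tcp_pos: [0.5082, -0.3229, 0.0754]
orientation: [3.129, 0.236, 0.005]
contact_force: [0.8, 0.6, -5.7]
grip_width: 0.0564
grasp_force: 110.6
t 22.9667 tcp [ 0.5082 -0.3229  0.0754] F [ 0.8181  0.586  -5.682 ] w 0.05643618812367042 grip 110.58320671319962 q [-0.0196  0.5539  0.6515  1.8592 -0.4295  0.8676 -0.5779]
shift(now axes) [-0.0017 -0.0038  0.0109]
turn [ 0.0042 -0.0027 -0.001 ] shift(after-turn axes) [-0.0016 -0.0037  0.0109]
```

```bash
echo '[[[-0.0016, -0.003, 0.004], [0.004, -0.0027, 0]], [[0, 0, 0.003], [0, 0, 0]], [[0, 0, 0.002], [0, 0, 0]], [[0, 0, 0], [0, 0, 0]], [[0, 0, 0], [0, 0, 0]]]' | python3 steer.py; echo '[[[0, 0, 0.001], [0, 0, 0]], [[0, 0, 0.001], [0, 0, 0]], [[0, 0, 0], [0, 0, 0]]]' | python3 steer.py; python3 -c "
from h import *
go([.506,-.3195,.0645],down(-81.3))"
```

```text
time_s: 23.38
tcp_pos: [0.5047, -0.3197, 0.065]
orientation: [-3.131, -0.235, 0.004]
contact_force: [0.2, 0.3, -5.7]
grip_width: 0.0565
grasp_force: 110.7
time_s: 23.63
tcp_pos: [0.5047, -0.3199, 0.0649]
orientation: [-3.129, -0.235, 0.004]
contact_force: [-2.3, 3.1, 7.4]
grip_width: 0.0564
grasp_force: 112.1
t 23.6333 tcp [ 0.5047 -0.3199  0.0649] F [-2.2747  3.0663  7.3719] w 0.05636458706823567 grip 112.11245387792587 q [-0.0128  0.5662  0.6422  1.8674 -0.4409  0.8575 -0.5701]
shift(now axes) [ 0.0014 -0.0002  0.0004]
turn [-0.0036  0.002  -0.0022] shift(after-turn axes) [ 0.0014 -0.0002  0.0004]
```

```bash
echo '[[[0, 0, -0.0005], [0, 0, 0]], [[0, 0, 0], [0, 0, 0]], [[0, 0, 0], [0, 0, 0]], [[0, 0, 0], [0, 0, 0]], [[0, 0, 0], [0, 0, 0]]]' | python3 steer.py 0.07; echo '[[[0, 0, -0.01], [0, 0, 0]], [[0, 0, -0.02], [0, 0, 0]], [[0, 0, -0.035], [0, 0, 0]], [[0, 0, -0.04], [0, 0, 0]], [[0, 0, -0.04], [0, 0, 0]], [[0, 0, -0.04], [0, 0, 0]], [[0, 0, 0], [0, 0, 0]], [[0, 0, 0], [0, 0, 0]], [[0, 0, 0], [0, 0, 0]]]' | python3 steer.py
python3 - <<'E'
from h import *; from rig import robot; import pickle
np.set_printoptions(precision=4,suppress=True)
c=robot.camera("wrist");g=cv2.cvtColor(c["img"],6)
q=proj(c,[.505,-.3195,.102])[0];print("expected mouth",q)
u,v=q.astype(int);print("row",u-100,g[v,u-100:u+100:4].tolist());print("col",v-100,g[v-100:min(v+100,480):4,u].tolist())
for r in(.021,.029):
    e=proj(c,np.array([[.505+r*np.cos(t),-.3195+r*np.sin(t),.102] for t in np.linspace(0,6.28,60)]));print(r,e.min(0),e.max(0))
o=pickle.load(open("cams.pkl","rb"))
for n in("side","scene"):
    k=robot.camera(n)
    for nm,P in(("brush",[.571,.328,.2]),("head",[.571,.328,.07]),("thin",[.531,.406,.2]),("dip",[.412,-.335,.07]),("optic",[.6,-.305,.06])):
        x,y=proj(k,P)[0].astype(int);b=lambda i:cv2.cvtColor(i[y-14:y+14,x-14:x+14],6).astype(np.float32)
        print(n,nm,np.round(cv2.phaseCorrelate(b(o[n]["img"]),b(k["img"]))[0],2),np.abs(b(o[n]["img"])-b(k["img"])).mean())
    for nm,A in(("dip_",None),):pass
s=robot.state();print(s["time_s"],s["tcp_pos"],s["contact_force"])
E
```

```text
time_s: 24.05
tcp_pos: [0.5048, -0.3199, 0.0634]
orientation: [-3.132, -0.235, 0.004]
contact_force: [-0.1, -0.8, 0.5]
grip_width: 0.0699
grasp_force: 0.0
time_s: 24.8
tcp_pos: [0.5048, -0.3198, 0.2486]
orientation: [-3.131, -0.235, 0.004]
contact_force: [0.2, 0.4, -1.1]
grip_width: 0.0701
grasp_force: 0.0
expected mouth [320.3816 221.726 ]
row 220 [135, 136, 133, 132, 134, 133, 132, 128, 130, 137, 128, 210, 238, 124, 200, 235, 147, 162, 139, 57, 53, 89, 159, 162, 161, 163, 162, 163, 165, 154, 63, 48, 49, 146, 161, 148, 143, 93, 229, 235, 153, 159, 153, 149, 141, 131, 131, 135, 129, 121]
col 121 [136, 131, 127, 134, 216, 217, 217, 145, 174, 173, 121, 157, 143, 74, 58, 60, 153, 162, 217, 247, 247, 247, 180, 160, 163, 163, 160, 63, 56, 55, 52, 49, 89, 138, 157, 119, 49, 49, 45, 42, 39, 41, 66, 102, 100, 95, 95, 93, 72, 50]
0.021 [291.8259 193.3585] [348.9426 249.0734]
0.029 [280.9449 182.2643] [359.8349 259.2282]
side brush [ 0.08 -0.11] 8.744898
side head [0.   0.23] 7.642857
side thin [0.06 0.01] 8.079082
side dip [0.05 0.05] 2.8061225
side optic [ 0.15 -0.36] 20.456633
scene brush [-0.02 -0.06] 9.265306
scene head [-0.01 -0.12] 7.505102
scene thin [-0.03  0.03] 9.029337
scene dip [ 0.05 -0.05] 3.3520408
scene optic [-0.12  0.36] 20.737246
24.95 [ 0.5039 -0.319   0.2463] [-0.7654  0.5441 -0.0369]
```

```bash
python3 -c "
from rig import robot
print(robot.close_job())"
```

```text
the job is handed in; nothing more can be done
None
```

The job is handed in at about 25 s of the 72 s allowed: the bore got two full strokes to the floor with the mould staying in its cradle, the thick brush hangs back in the right hanger, and the mould stands upright in the crate's middle cell.

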